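# Find the first-aid case that rattles and hold it out

### The job

Something has come loose in one of the three sealed green first-aid cases: find out which by picking them up one at a time and shaking them to and fro, clear of the tray and away from the cork mat. Set silent cases back down lid up, without dropping them and without ever taking one over the mat. When you have shaken the one that rattles, hold it out level and still, centred over the cork mat and about a hand's breadth above it, and finish while holding it there; leave the cup, pill organiser and the saucer with its tongue depressor where they are.

Things in the scene. Friction and masses are not known exactly. Their poses are not given: they have to be found in the camera images.
- case_a_center (a point): One of three outwardly identical sealed cases: green plastic, white lid, 100 mm long (its x), 56 mm wide (its y), 46 mm high, straight smooth sides, a small flat steel clip high on each short end. This point: its centre, 23 mm above the underside; z is up through the lid. All three start lid up in a row on the tray, all with their x pointing away from the robot within 0.35 rad. 0.27 to 0.32 kg each.
- case_b_center (a point): Second case: same size, look and point as the first. One of the three cases, a different one each time, holds a loose 150 g steel ball of 34 mm (loose_ball) that rolls freely 28 mm either way from the middle along the case's length and 6 mm either way across. The other two hold a pack of the same weight that fits tight and cannot shift.
- case_c_center (a point): Third case: as the first. Shaken along its length in brisk 80 mm strokes (0.35 m/s) the ball runs to the leading end each time: it knocks (some 3 to 8 N, briefly), and at rest level the moment at the wrist about the case's y then differs by about 0.1 N m between the two ends of the shake; under 0.045 N m with a tight pack. 30 mm strokes hardly move it.
- tray: Flat grey tray, fixed, 160 mm (x) by 460 mm (y), 6 mm thick, on which the three cases stand about 140 mm apart along its y; origin at the centre of its underside.
- mat_top (a point): Centre of the upper face of the fixed round cork mat, 140 mm across and 4 mm thick, lying on the counter: the place to hold the rattling case over. Beyond the row of cases as seen from the robot.
- cup: Stainless steel cup, 72 mm across, 85 mm high, open, upright and loose; origin at the centre of its underside. A bystander to leave alone.
- organiser_center (a point): Clear plastic pill organiser, 155 mm long (x), 38 mm wide (y), 25 mm high, loose; point at its centre. A bystander to leave alone.
- saucer: White ceramic saucer, 110 mm across, 16 mm high, loose; origin at the centre of its underside. A bystander to leave alone.
- depressor: Bamboo tongue depressor, 150 mm long (y), 18 mm wide, 4 mm thick, loose, laid across the saucer; origin at the centre of its underside. A bystander to leave alone.

How it is judged (in metres and radians):
On the way, in this order (a step that is already met when the one before it is completed fails the run):
1. the case with the loose ball, off the tray and away from the mat, is moving briskly (a stroke of the shake) (((distance between loose_ball_center and case_a_center below 0.042 m and height (world z) of case_a_center above 0.045 m and horizontal distance between case_a_center and mat_top above 0.06 m and (linear speed of case_a above 0.08 m/s or angular speed of case_a above 0.6 rad/s)) or (distance between loose_ball_center and case_b_center below 0.042 m and height (world z) of case_b_center above 0.045 m and horizontal distance between case_b_center and mat_top above 0.06 m and (linear speed of case_b above 0.08 m/s or angular speed of case_b above 0.6 rad/s)) or (distance between loose_ball_center and case_c_center below 0.042 m and height (world z) of case_c_center above 0.045 m and horizontal distance between case_c_center and mat_top above 0.06 m and (linear speed of case_c above 0.08 m/s or angular speed of case_c above 0.6 rad/s)))).
2. still off the tray, it comes to the turn between two strokes (((distance between loose_ball_center and case_a_center below 0.042 m and height (world z) of case_a_center above 0.045 m and horizontal distance between case_a_center and mat_top above 0.06 m and linear speed of case_a below 0.05 m/s and angular speed of case_a below 0.4 rad/s) or (distance between loose_ball_center and case_b_center below 0.042 m and height (world z) of case_b_center above 0.045 m and horizontal distance between case_b_center and mat_top above 0.06 m and linear speed of case_b below 0.05 m/s and angular speed of case_b below 0.4 rad/s) or (distance between loose_ball_center and case_c_center below 0.042 m and height (world z) of case_c_center above 0.045 m and horizontal distance between case_c_center and mat_top above 0.06 m and linear speed of case_c below 0.05 m/s and angular speed of case_c below 0.4 rad/s))).
3. the case with the loose ball, off the tray and away from the mat, is moving briskly (a stroke of the shake) (((distance between loose_ball_center and case_a_center below 0.042 m and height (world z) of case_a_center above 0.045 m and horizontal distance between case_a_center and mat_top above 0.06 m and (linear speed of case_a above 0.08 m/s or angular speed of case_a above 0.6 rad/s)) or (distance between loose_ball_center and case_b_center below 0.042 m and height (world z) of case_b_center above 0.045 m and horizontal distance between case_b_center and mat_top above 0.06 m and (linear speed of case_b above 0.08 m/s or angular speed of case_b above 0.6 rad/s)) or (distance between loose_ball_center and case_c_center below 0.042 m and height (world z) of case_c_center above 0.045 m and horizontal distance between case_c_center and mat_top above 0.06 m and (linear speed of case_c above 0.08 m/s or angular speed of case_c above 0.6 rad/s)))).
4. still off the tray, it comes to the turn between two strokes (((distance between loose_ball_center and case_a_center below 0.042 m and height (world z) of case_a_center above 0.045 m and horizontal distance between case_a_center and mat_top above 0.06 m and linear speed of case_a below 0.05 m/s and angular speed of case_a below 0.4 rad/s) or (distance between loose_ball_center and case_b_center below 0.042 m and height (world z) of case_b_center above 0.045 m and horizontal distance between case_b_center and mat_top above 0.06 m and linear speed of case_b below 0.05 m/s and angular speed of case_b below 0.4 rad/s) or (distance between loose_ball_center and case_c_center below 0.042 m and height (world z) of case_c_center above 0.045 m and horizontal distance between case_c_center and mat_top above 0.06 m and linear speed of case_c below 0.05 m/s and angular speed of case_c below 0.4 rad/s))).
5. the case with the loose ball, off the tray and away from the mat, is moving briskly (a stroke of the shake) (((distance between loose_ball_center and case_a_center below 0.042 m and height (world z) of case_a_center above 0.045 m and horizontal distance between case_a_center and mat_top above 0.06 m and (linear speed of case_a above 0.08 m/s or angular speed of case_a above 0.6 rad/s)) or (distance between loose_ball_center and case_b_center below 0.042 m and height (world z) of case_b_center above 0.045 m and horizontal distance between case_b_center and mat_top above 0.06 m and (linear speed of case_b above 0.08 m/s or angular speed of case_b above 0.6 rad/s)) or (distance between loose_ball_center and case_c_center below 0.042 m and height (world z) of case_c_center above 0.045 m and horizontal distance between case_c_center and mat_top above 0.06 m and (linear speed of case_c above 0.08 m/s or angular speed of case_c above 0.6 rad/s)))).
6. the case with the loose ball is held level and still over the cork mat (((distance between loose_ball_center and case_a_center below 0.042 m and contact force between the fingers and case_a above 2 N and height (world z) of case_a_center between 0.08 and 0.32 m and horizontal distance between case_a_center and mat_top below 0.045 m and angle between case_a_center's own z axis and vertical below 0.25 rad and linear speed of case_a below 0.04 m/s) or (distance between loose_ball_center and case_b_center below 0.042 m and contact force between the fingers and case_b above 2 N and height (world z) of case_b_center between 0.08 and 0.32 m and horizontal distance between case_b_center and mat_top below 0.045 m and angle between case_b_center's own z axis and vertical below 0.25 rad and linear speed of case_b below 0.04 m/s) or (distance between loose_ball_center and case_c_center below 0.042 m and contact force between the fingers and case_c above 2 N and height (world z) of case_c_center between 0.08 and 0.32 m and horizontal distance between case_c_center and mat_top below 0.045 m and angle between case_c_center's own z axis and vertical below 0.25 rad and linear speed of case_c below 0.04 m/s))), for 0.3 s.
At the end, for the whole second after the job is handed in: The rattling case is in the fingers, centre 80 to 320 mm above the counter and within 45 mm of the mat's centre seen from above, level within 0.25 rad, still; both silent cases stand free, lid up, on tray or counter; cup, organiser, saucer and depressor within 30 mm of their starts (((distance between loose_ball_center and case_a_center below 0.042 m and contact force between the fingers and case_a above 2 N and height (world z) of case_a_center between 0.08 and 0.32 m and horizontal distance between case_a_center and mat_top below 0.045 m and angle between case_a_center's own z axis and vertical below 0.25 rad and linear speed of case_a below 0.04 m/s and height (world z) of case_b_center between 0.018 and 0.034 m and angle between each of case_b_center, case_c_center's own z axis and vertical below 0.1 rad and linear speed of each of case_b, case_c below 0.02 m/s and contact force between the fingers and case_b below 0.1 N and height (world z) of case_c_center between 0.018 and 0.034 m and contact force between the fingers and case_c below 0.1 N) or (distance between loose_ball_center and case_b_center below 0.042 m and contact force between the fingers and case_b above 2 N and height (world z) of case_b_center between 0.08 and 0.32 m and horizontal distance between case_b_center and mat_top below 0.045 m and angle between case_b_center's own z axis and vertical below 0.25 rad and linear speed of case_b below 0.04 m/s and height (world z) of case_a_center between 0.018 and 0.034 m and angle between each of case_a_center, case_c_center's own z axis and vertical below 0.1 rad and linear speed of each of case_a, case_c below 0.02 m/s and contact force between the fingers and case_a below 0.1 N and height (world z) of case_c_center between 0.018 and 0.034 m and contact force between the fingers and case_c below 0.1 N) or (distance between loose_ball_center and case_c_center below 0.042 m and contact force between the fingers and case_c above 2 N and height (world z) of case_c_center between 0.08 and 0.32 m and horizontal distance between case_c_center and mat_top below 0.045 m and angle between case_c_center's own z axis and vertical below 0.25 rad and linear speed of case_c below 0.04 m/s and height (world z) of case_a_center between 0.018 and 0.034 m and angle between each of case_a_center, case_b_center's own z axis and vertical below 0.1 rad and linear speed of each of case_a, case_b below 0.02 m/s and contact force between the fingers and case_a below 0.1 N and height (world z) of case_b_center between 0.018 and 0.034 m and contact force between the fingers and case_b below 0.1 N)) and distance of each of cup, organiser_center, saucer, depressor from where it was at the start of the episode below 0.03 m); the arm keeps its last pose, push and grip.
It fails at once if a silent case is taken over the cork mat ((horizontal distance between case_a_center and mat_top below 0.06 m and distance between loose_ball_center and case_a_center above 0.042 m) or (horizontal distance between case_b_center and mat_top below 0.06 m and distance between loose_ball_center and case_b_center above 0.042 m) or (horizontal distance between case_c_center and mat_top below 0.06 m and distance between loose_ball_center and case_c_center above 0.042 m)).
It fails at once if a case is dropped or thrown ((linear speed of case_a above 0.6 m/s and contact force between the fingers and case_a below 0.05 N) or (linear speed of case_b above 0.6 m/s and contact force between the fingers and case_b below 0.05 N) or (linear speed of case_c above 0.6 m/s and contact force between the fingers and case_c below 0.05 N)).
It fails at once if a bystander is knocked out of place (distance of any of cup, organiser_center, saucer, depressor from where it was at the start of the episode above 0.05 m).
It fails at once if the cup is tipped over (angle between cup's own z axis and vertical above 0.5 rad).
It also fails if it takes over 72 s, if anything falls off the work surface, if the arm or the gripper's body presses on something with over 40 N, if the wrist force passes 120 N, or if a joint passes its speed limit or range.

### The arm

A 6-joint arm with a two-finger parallel gripper is mounted at the origin on the work surface. World frame = base frame: x ahead of the robot, y to its left, z up, the work surface at z = 0. Lengths are in mm, angles in rad, forces in N, time in s.
With the tool pointing down it reaches from about 300 to 850 mm from the base axis. Payload 5.4 kg.
Tool frame: the origin (TCP) lies midway between the tips of the shut fingers; the grasp point (between the pads) lies 19 mm behind it (arm.grip_point_offset is the z of the grasp point in the tool frame, in mm); z points along the fingers, y is the direction in which the jaws open and shut (so a half turn about z gives the same grasp; the last joint's range is limited). The gripper opens to 85 mm and grips with 20 to 120 N. Pads are 22 mm wide; open, the fingers measure 114 mm over their backs; the gripper's body (76 mm by 85 mm) begins 54 mm behind the grasp point. The pads swing forward as they close: fully open they stand 13 mm farther back than shut.
Start: joints at [1.067, 0.158, 1.597, -0, 1.386, -0.21], TCP at [166.525, 550.341, 231.299] pointing down, gripper open.
Joint ranges: [-2.91, 2.91], [-0.94, 2.29], [0.18, 2.7], [-1.29, 4.43], [0.17, 2.64], [-3, 3]. Speed limits (rad/s): [2.57, 2.57, 3.14, 3.14, 3.14, 3.14].

### API

Orientations are given as [roll, pitch, yaw] about the fixed x, y, z axes, in that order (R = Rz(yaw) Ry(pitch) Rx(roll)).
In Python, from rig import arm, capture, camera_info, ticket gives the robot as it stands.
- The arm moves only by the tool jog_arm, never from a script. Its argument "rows" is a list of rows, each a list of 3 entries, a list of its own where there are three numbers: the closure, from -1 (fully open) to 1 (shut), so that 0 is half open, then the shift along the tool's x, y, z in units of 30 mm (1.0 is 30 mm), then the turn, a rotation vector about the tool's x, y, z in units of 5 degrees (1.0 is 5 degrees). A call has 1 to 12 rows; each row is the pose to reach, as a shift and turn from the pose commanded when the call began, along the tool's axes at that moment; what a row does not reach only later rows make up. A row lasts 1/12 s, in which the tool goes at most 41.7 mm and 7.16 degrees, less where a joint would pass 70% of its speed; a pose out of reach is approached as far as the arm can. A call with a gripper value outside its range is refused whole. The fingers move at their own pace and stop on an object; "grip_force" is the grip in N (left out, the last holds). Time passes only in rows, so rows that repeat a pose let the fingers close. It gives the time, the measured TCP pose, the force and the opening at its end, in the units of the state.
- arm.observe(): the state, without advancing time (a new reading comes with each control period).
- capture(name): name is "scene" or "side" or "wrist"; returns the picture (384x512x3 uint8, red, green, blue); there is no depth.
- camera_info(name): a dict with "fx", "fy", "cx", "cy" (pixels), "k1" (the pictures are not rectified: a ray, as slopes to the right and down, at radius r is drawn at 1 + k1 r^2 times it, then the intrinsics apply), "R" (3x3) and "t" (3): a world point X has camera coordinates R X + t. Camera axes: x right, y down, z forward; pixel columns grow to the right and rows downward; lengths in mm; the calibration is good to about 2 mm. A picture is of the moment at which its call begins: read the wrist's pose just before it. camera_info takes no time and is no camera call; for the wrist camera it gives the pose at the moment of the call.
- ticket.sign_off(): hands the job in, once; it reports no verdict.
The state is a dict: "time": time; "joints": joint angles; "joint_vel": joint speeds; "joint_efforts": joint torques, N m; "tool_pos": TCP position; "tool_rot": TCP orientation; "force": force on the tool from outside, world axes, zero at the start; "wrist_torque": the same for the moment, N m; "grip_width": finger opening in mm.
Only numpy, scipy, OpenCV 4.12 (cv2) and the standard library are available. Lean on these libraries where they do the work, as an engineer would, in place of code of your own. Each camera call takes 0.05 s, during which the arm holds its last target. There are 200 camera calls.

## Working session

There is one attempt and no reset: what is moved stays moved. The work goes in short steps, Python scripts to look and compute and a tool call to move; the robot and the scene stay as the last step left them, time stands still between calls to the robot, and variables do not carry over. Pictures are saved under pics/ and viewed, about 8 in all and at most 12, crops included, and the job is handed in when it is done.

Besides the shell and the picture viewer there is one more tool, called after ">>>" as name([rows], argument=value, ...), one row to a line, values as JSON. jog_arm: Moves the arm, as the interface text tells. Its arguments: {"type":"object","properties":{"rows":{"type":"array","items":{"type":"array"}},"grip_force":{"type":"number"}},"required":["rows"]}

```bash
mkdir -p pics; cat > h.py <<'E'
import numpy as np, cv2
from rig import arm, capture, camera_info
from scipy.spatial.transform import Rotation as Ro
def ray(ci,u,v):
    x=(u-ci['cx'])/ci['fx'];y=(v-ci['cy'])/ci['fy'];a,b=x,y
    for _ in range(20):
        s=1+ci['k1']*(a*a+b*b);a,b=x/s,y/s
    R=np.array(ci['R']);t=np.array(ci['t'])
    return -R.T@t, R.T@np.array([a,b,1])
def onz(ci,u,v,z):
    o,d=ray(ci,u,v);return o+d*(z-o[2])/d[2]
def snap(n,f):
    ci=camera_info(n);im=capture(n);cv2.imwrite('pics/'+f,im[:,:,::-1]);return ci,im
E
python3 - <<'E'
from h import *
for n in('scene','side'):
    ci,im=snap(n,n+'0.png')
    print(n,-np.array(ci['R']).T@np.array(ci['t']))
a=cv2.imread('pics/scene0.png');b=cv2.imread('pics/side0.png')
cv2.imwrite('pics/both.png',cv2.resize(np.vstack([a,b]),None,fx=.78,fy=.78))
s=arm.observe();print({k:np.round(v,3) for k,v in s.items()},arm.grip_point_offset)
E
```

```text
scene [1415.7202589    56.58958548  802.70787025]
side [477.59070467 865.74958494 753.91092774]
{'time': np.float64(0.1), 'joints': array([ 1.067,  0.159,  1.598,  0.   ,  1.386, -0.21 ]), 'joint_vel': array([ 0.001, -0.001, -0.004, -0.001, -0.   , -0.   ]), 'joint_efforts': array([-0.0000e+00, -3.9700e+01, -3.3234e+01, -0.0000e+00,  4.0000e-03,
        0.0000e+00]), 'tool_pos': array([166.26 , 549.877, 230.395]), 'tool_rot': array([-3.14 , -0.   ,  2.848]), 'force': array([-0.302,  0.429, -0.507]), 'wrist_torque': array([ 0.015, -0.039,  0.025]), 'grip_width': np.float64(85.624)} -18.700000000000003
```

View pics/scene0.png

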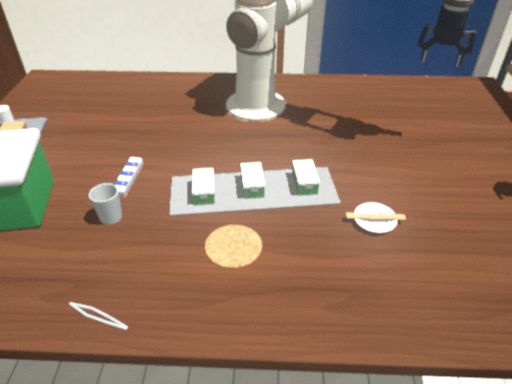

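View pics/side0.png

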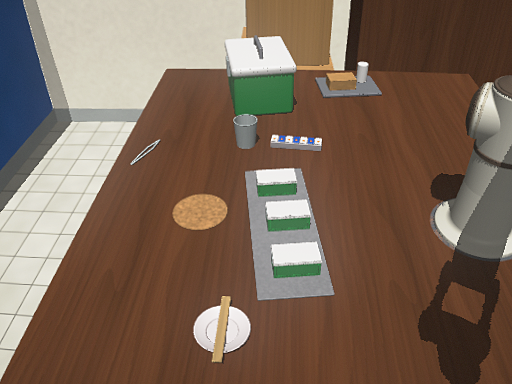

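The scene view shows the lids at (203,177), (252,172) and (305,168), and the mat at (234,245). The side view shows the lids at (276,175), (288,208) and (296,252), and the mat at (200,211).

```bash
python3 - <<'E'
from h import *
B={'scene':[(203,177),(252,172),(305,168)],'side':[(276,175),(288,208),(296,252)]}
M={'scene':(234,245),'side':(200,211)}
for n in B:
    im=cv2.imread(f'pics/{n}0.png');ci=camera_info(n);hsv=cv2.cvtColor(im,cv2.COLOR_BGR2HSV)
    w=((hsv[...,1]<40)&(hsv[...,2]>190)).astype('uint8')
    _,L=cv2.connectedComponents(w)
    for u,v in B[n]:
        c,_=cv2.findContours((L==L[v,u]).astype('uint8'),0,1);c=max(c,key=cv2.contourArea)[:,0]
        p=np.array([onz(ci,*q,52)[:2] for q in c],np.float32)
        r=cv2.minAreaRect(p);print(n,u,v,len(c),np.round(r[0]),np.round(r[1]),round(r[2],1))
    o=((hsv[...,0]>8)&(hsv[...,0]<25)&(hsv[...,1]>80)&(hsv[...,2]>150)).astype('uint8')
    _,L=cv2.connectedComponents(o);u,v=M[n]
    c,_=cv2.findContours((L==L[v,u]).astype('uint8'),0,1);c=max(c,key=cv2.contourArea)[:,0]
    p=np.array([onz(ci,*q,4)[:2] for q in c],np.float32);r=cv2.minAreaRect(p);print('mat',r)
    # others
    for nm,(u,v),z in ([('cup',(106,190),85),('org',(129,175),25),('sauc',(376,217),16)] if n=='scene' else [('cup',(245,121),85),('org',(297,143),25),('sauc',(222,330),16)]):
        print(nm,np.round(onz(ci,u,v,z)))
E
```

```text
scene 203 177 527 [513.  13.] [195. 433.] 8.1
scene 252 172 527 [513.  13.] [195. 433.] 8.1
scene 305 168 527 [513.  13.] [195. 433.] 8.1
mat ((446.451416015625, -53.51470947265625), (1647.0462646484375, 739.0174560546875), 87.54986572265625)
cup [ 592. -353.   85.]
org [ 455. -341.   25.]
sauc [591. 336.  16.]
side 276 175 106 [ 498. -116.] [102.  66.] 8.4
side 288 208 131 [468.  15.] [102.  66.] 8.6
side 296 252 141 [449. 162.] [102.  64.] 8.4
mat ((688.8018798828125, -23.737503051757812), (136.69400024414062, 137.9990692138672), 3.071377992630005)
cup [ 597. -346.   85.]
org [ 442. -326.   25.]
sauc [586. 339.  16.]
```

>>> jog_arm([
  [-1,[-12.8,-9.8,0],[0,0,-5]],
  [-1,[-12.8,-9.8,0],[0,0,-5]],
  [-1,[-12.8,-9.8,0],[0,0,-5]],
  [-1,[-12.8,-9.8,0],[0,0,-5]],
  [-1,[-12.8,-9.8,0],[0,0,-5]],
  [-1,[-12.8,-9.8,0],[0,0,-5]],
  [-1,[-12.8,-9.8,0],[0,0,-5]],
  [-1,[-12.8,-9.8,0],[0,0,-5]],
  [-1,[-12.8,-9.8,0],[0,0,-5]],
  [-1,[-12.8,-9.8,0],[0,0,-5]],
  [-1,[-12.8,-9.8,0],[0,0,-5]],
  [-1,[-12.8,-9.8,0],[0,0,-5]],
])

```text
time: 1.1
tool_pos: [449.8, 155.2, 231.1]
tool_rot: [-3.141, -0.0, -3.0]
force: [1.1, 0.0, -0.5]
grip_width: 85.3
```

>>> jog_arm([
  [-1,[0,0,0],[0,0,0]],
  [-1,[0,0,0],[0,0,0]],
  [-1,[0,0,0],[0,0,0]],
])

```text
time: 1.35
tool_pos: [448.4, 158.0, 230.9]
tool_rot: [3.141, -0.001, -2.999]
force: [-1.7, 1.0, -0.8]
grip_width: 85.5
```

```bash
python3 - <<'E'
from h import *
s=arm.observe();print(s['time'],s['tool_pos'],s['tool_rot'],s['joints'])
ci,im=snap('wrist','w1.png')
hsv=cv2.cvtColor(im,cv2.COLOR_RGB2HSV);w=((hsv[...,1]<40)&(hsv[...,2]>180)).astype('uint8')
for c in cv2.findContours(w,0,1)[0]:
    if cv2.contourArea(c)<800: continue
    p=np.array([onz(ci,*q,52)[:2] for q in c[:,0]],np.float32)
    r=cv2.minAreaRect(p);print(c[:,0].mean(0),np.round(r[0]),np.round(r[1]),round(r[2],1))
E
```

```text
1.35 [448.41998441 157.99421445 230.8576873 ] [ 3.14105895e+00 -1.16097100e-03 -2.99946506e+00] [ 8.35048527e-02 -1.04407726e-01  1.86613435e+00  4.73264188e-04
  1.38105630e+00 -1.62950829e+00]
[377.95454545 256.69480519] [535. 325.] [84. 28.] 67.0
[106.57920792 184.22772277] [492.  15.] [53. 59.] 8.0
[246.53618421 159.45394737] [449. 158.] [102.  57.] 7.7
```

View pics/w1.png

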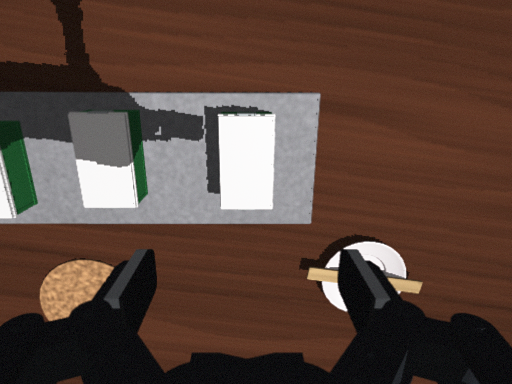

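The wrist view shows the first case's lid square between the fingers at (246,160), the other cases at (106,160) and (15,170), and the mat at (85,290). The tool is aligned, so I'll descend and grip.

>>> jog_arm([
  [-1,[0,0,1.3],[0,0,0]],
  [-1,[0,0,2.6],[0,0,0]],
  [-1,[0,0,3.9],[0,0,0]],
  [-1,[0,0,5.2],[0,0,0]],
  [-1,[0,0,6],[0,0,0]],
  [-1,[0,0,6.6],[0,0,0]],
  [-1,[0,0,7],[0,0,0]],
  [-1,[0,0,7.2],[0,0,0]],
  [-1,[0,0,7.3],[0,0,0]],
  [-1,[0,0,7.3],[0,0,0]],
  [1,[0,0,7.3],[0,0,0]],
  [1,[0,0,7.3],[0,0,0]],
], grip_force=60)

```text
time: 2.4
tool_pos: [449.8, 158.1, 13.4]
tool_rot: [-3.141, 0.002, -2.999]
force: [-0.5, -0.3, -0.1]
grip_width: 63.8
```

>>> jog_arm([
  [1,[0,0,0],[0,0,0]],
  [1,[0,0,0],[0,0,0]],
  [1,[0,0,0],[0,0,0]],
  [1,[0,0,0],[0,0,0]],
  [1,[0,0,0],[0,0,0]],
  [1,[0,0,0],[0,0,0]],
])

```text
time: 2.9
tool_pos: [450.2, 157.9, 13.6]
tool_rot: [-3.141, 0.002, -2.999]
force: [-2.0, -0.3, 6.8]
grip_width: 55.7
```

>>> jog_arm([
  [1,[0,0,-0.8],[0,0,0]],
  [1,[0,0,-1.8],[0,0,0]],
  [1,[0,0,-2.8],[0,0,0]],
  [1,[0,0,-3.6],[0,0,0]],
  [1,[0,0,-4],[0,0,0]],
  [1,[0.7,0,-4],[0,0,0]],
  [1,[1.3,0,-4],[0,0,0]],
  [1,[1.3,0,-4],[0,0,0]],
  [1,[1.3,0,-4],[0,0,0]],
  [1,[1.3,0,-4],[0,0,0]],
])

```text
time: 3.73
tool_pos: [410.6, 152.1, 132.2]
tool_rot: [-3.142, 0.0, -2.999]
force: [0.6, -0.2, -3.0]
grip_width: 55.5
```

>>> jog_arm([
  [1,[-1.3,0,0],[0,0,0]],
  [1,[-2.7,0,0],[0,0,0]],
  [1,[-2.7,0,0],[0,0,0]],
  [1,[-2.7,0,0],[0,0,0]],
  [1,[-1.3,0,0],[0,0,0]],
  [1,[0,0,0],[0,0,0]],
  [1,[0,0,0],[0,0,0]],
  [1,[0,0,0],[0,0,0]],
  [1,[-1.3,0,0],[0,0,0]],
  [1,[-2.7,0,0],[0,0,0]],
  [1,[-2.7,0,0],[0,0,0]],
  [1,[-2.7,0,0],[0,0,0]],
])

```text
time: 4.73
tool_pos: [492.9, 163.7, 132.3]
tool_rot: [-3.142, 0.001, -2.999]
force: [7.2, 0.5, -3.0]
grip_width: 55.2
```

>>> jog_arm([
  [1,[0,0,0],[0,0,0]],
  [1,[0,0,0],[0,0,0]],
  [1,[0,0,0],[0,0,0]],
  [1,[0,0,0],[0,0,0]],
  [1,[0,0,0],[0,0,0]],
])

```text
time: 5.15
tool_pos: [490.2, 163.7, 132.7]
tool_rot: [-3.142, 0.001, -2.999]
force: [1.3, -0.2, -3.0]
grip_width: 55.3
```

```bash
cat > t.py <<'E'
from rig import arm
import numpy as np
s=arm.observe();y=s['tool_rot'][2];w=s['wrist_torque']
print(s['time'],s['tool_pos'],s['tool_rot'],'F',s['force'],'T',w,'about case y',-np.sin(y-np.pi)*w[0]+np.cos(y-np.pi)*w[1],s['grip_width'])
E
python3 t.py
```

```text
5.15 [490.16045254 163.73535817 132.71871534] [-3.14154969e+00  6.66139939e-04 -2.99893750e+00] F [ 1.28387734 -0.17274719 -3.00462375] T [-0.0480038   0.01680628 -0.00075303] about case y 0.023460346753067608 55.30065890944794
```

>>> jog_arm([
  [1,[1.3,0,0],[0,0,0]],
  [1,[2.7,0,0],[0,0,0]],
  [1,[2.7,0,0],[0,0,0]],
  [1,[2.7,0,0],[0,0,0]],
  [1,[2.7,0,0],[0,0,0]],
  [1,[2.7,0,0],[0,0,0]],
  [1,[2.7,0,0],[0,0,0]],
  [1,[2.7,0,0],[0,0,0]],
])

```text
time: 5.82
tool_pos: [411.6, 152.2, 132.9]
tool_rot: [-3.142, 0.001, -2.999]
force: [0.0, 0.4, -3.2]
grip_width: 55.4
```

```bash
python3 t.py
```

```text
5.8167 [411.63942148 152.24872159 132.94477938] [-3.14151117e+00  1.38735125e-03 -2.99918796e+00] F [ 0.03051254  0.41930799 -3.24385072] T [-0.01572454 -0.01080223 -0.0588297 ] about case y -0.008461202541793571 55.417686963950224
```

>>> jog_arm([
  [1,[-1.3,0,0],[0,0,0]],
  [1,[-2.7,0,0],[0,0,0]],
  [1,[-2.7,0,0],[0,0,0]],
  [1,[-2.7,0,0],[0,0,0]],
  [1,[-2.7,0,0],[0,0,0]],
  [1,[-2.7,0,0],[0,0,0]],
  [1,[-2.7,0,0],[0,0,0]],
  [1,[-2.7,0,0],[0,0,0]],
])

```text
time: 6.48
tool_pos: [490.0, 163.7, 132.7]
tool_rot: [-3.142, 0.001, -2.999]
force: [-0.7, -0.3, -2.4]
grip_width: 55.3
```

```bash
cat > t.py <<'E'
from rig import arm,capture
import numpy as np
L=[];F=[]
for i in range(9):
    if i: capture('side')
    s=arm.observe();y=s['tool_rot'][2];w=s['wrist_torque']
    L.append(-np.sin(y-np.pi)*w[0]+np.cos(y-np.pi)*w[1]);F.append(s['force'])
print(s['time'],s['tool_pos'],s['tool_rot'],'F',np.mean(F,0),'My mean',np.mean(L),'sd',np.std(L),s['grip_width'],s['joints'][5])
E
python3 t.py
```

```text
6.8833 [490.46139395 163.69394867 132.37840622] [-3.14155649e+00  1.14437107e-04 -2.99902504e+00] F [ 0.04638925 -0.17881932 -2.91019972] My mean 0.0382003619578231 sd 0.021580260930633182 55.006185175790364 -1.625222760023828
```

>>> jog_arm([
  [1,[1.3,0,0],[0,0,0]],
  [1,[2.7,0,0],[0,0,0]],
  [1,[2.7,0,0],[0,0,0]],
  [1,[2.7,0,0],[0,0,0]],
  [1,[2.7,0,0],[0,0,0]],
  [1,[2.7,0,0],[0,0,0]],
  [1,[2.7,0,0],[0,0,0]],
  [1,[2.7,0,0],[0,0,0]],
])

```text
time: 7.55
tool_pos: [411.7, 152.2, 132.9]
tool_rot: [-3.142, 0.001, -2.999]
force: [0.6, 0.3, -3.6]
grip_width: 55.4
```

```bash
python3 t.py
```

```text
7.95 [410.38116951 152.19204117 132.28218742] [-3.14156979e+00 -3.07664785e-05 -2.99907463e+00] F [ 0.10094513 -0.02043033 -3.22600806] My mean -0.045888570183750234 sd 0.022826107740993806 54.98686937109785 -1.6356375136664187
```

The averaged difference is 0.084 N m, which suggests the ball. My single readings were too noisy to rely on, so I'll repeat the measurement.

>>> jog_arm([
  [1,[-1.3,0,0],[0,0,0]],
  [1,[-2.7,0,0],[0,0,0]],
  [1,[-2.7,0,0],[0,0,0]],
  [1,[-2.7,0,0],[0,0,0]],
  [1,[-2.7,0,0],[0,0,0]],
  [1,[-2.7,0,0],[0,0,0]],
  [1,[-2.7,0,0],[0,0,0]],
  [1,[-2.7,0,0],[0,0,0]],
  [1,[-2.7,0,0],[0,0,0]],
  [1,[-2.7,0,0],[0,0,0]],
])

```text
time: 8.78
tool_pos: [490.3, 163.7, 132.6]
tool_rot: [-3.142, 0.001, -2.999]
force: [0.3, 0.6, -2.8]
grip_width: 55.0
```

```bash
sed -i 's/range(9)/range(17)/' t.py; python3 t.py
```

```text
9.5833 [490.53388506 163.68080012 132.30085058] [-3.14158532e+00  8.35289257e-06 -2.99911960e+00] F [ 0.04026127 -0.06579804 -2.83516651] My mean 0.031333583551325005 sd 0.018763583632043692 55.09079856084909 -1.6251904913150539
```

>>> jog_arm([
  [1,[1.3,0,0],[0,0,0]],
  [1,[2.7,0,0],[0,0,0]],
  [1,[2.7,0,0],[0,0,0]],
  [1,[2.7,0,0],[0,0,0]],
  [1,[2.7,0,0],[0,0,0]],
  [1,[2.7,0,0],[0,0,0]],
  [1,[2.7,0,0],[0,0,0]],
  [1,[2.7,0,0],[0,0,0]],
  [1,[2.7,0,0],[0,0,0]],
  [1,[2.7,0,0],[0,0,0]],
])

```text
time: 10.42
tool_pos: [410.8, 152.2, 132.4]
tool_rot: [3.142, 0.0, -2.999]
force: [0.5, -0.6, -2.8]
grip_width: 55.4
```

```bash
python3 t.py
```

```text
11.2167 [410.32850063 152.19518143 132.29334089] [ 3.14157603e+00 -1.00707022e-05 -2.99906666e+00] F [-0.04276604 -0.07428477 -3.08392453] My mean -0.029295607354163995 sd 0.02473897950139777 55.411431576321995 -1.6356748917727213
```

>>> jog_arm([
  [1,[0,0,0],[0,1.3,0]],
  [1,[0,0,0],[0,2.6,0]],
  [1,[0,0,0],[0,4,0]],
  [1,[0,0,0],[0,4,0]],
  [1,[0,0,0],[0,4,0]],
  [1,[0,0,0],[0,4,0]],
  [1,[0,0,0],[0,3,0]],
  [1,[0,0,0],[0,2,0]],
  [1,[0,0,0],[0,1,0]],
  [1,[0,0,0],[0,0.4,0]],
  [1,[0,0,0],[0,0,0]],
  [1,[0,0,0],[0,0,0]],
])

```text
time: 12.22
tool_pos: [408.6, 152.3, 133.3]
tool_rot: [-3.141, 0.004, -2.998]
force: [-0.5, -0.3, -3.5]
grip_width: 55.2
```

```bash
python3 t.py
```

```text
13.0167 [410.33439781 152.18969635 132.24075622] [ 3.14158918e+00 -1.92211411e-04 -2.99909219e+00] F [ 0.09273624  0.26543562 -2.89801143] My mean 0.035306136306094374 sd 0.029523092408597268 54.982687562436006 -1.6356349565793844
```

>>> jog_arm([
  [1,[0,0,0],[0,-1.3,0]],
  [1,[0,0,0],[0,-2.6,0]],
  [1,[0,0,0],[0,-4,0]],
  [1,[0,0,0],[0,-4,0]],
  [1,[0,0,0],[0,-4,0]],
  [1,[0,0,0],[0,-4,0]],
  [1,[0,0,0],[0,-3,0]],
  [1,[0,0,0],[0,-2,0]],
  [1,[0,0,0],[0,-1,0]],
  [1,[0,0,0],[0,-0.4,0]],
  [1,[0,0,0],[0,0,0]],
  [1,[0,0,0],[0,0,0]],
])

```text
time: 14.02
tool_pos: [414.6, 152.3, 133.8]
tool_rot: [-3.141, 0.001, -3.0]
force: [0.5, 0.7, -3.2]
grip_width: 55.4
```

```bash
python3 t.py
```

```text
14.8167 [410.3083234  152.20236406 132.34785775] [-3.14158826e+00  1.34651980e-04 -2.99905911e+00] F [-0.0521011  -0.03116216 -2.81546736] My mean -0.030142432652970497 sd 0.030524016678572286 55.25043071990429 -1.6356484632559447
```

The moment follows the tilt history even in the same pose: +0.035 after one tilt and −0.030 after the other, on top of shake differences of 0.084 and 0.061. This case holds the ball, so I'll take it over the mat.

>>> jog_arm([
  [1,[-0.4,-0.3,0],[0,0,0]],
  [1,[-1.2,-1,0],[0,0,0]],
  [1,[-2.1,-1.8,0],[0,0,0]],
  [1,[-3,-2.5,0],[0,0,0]],
  [1,[-3.9,-3.3,0],[0,0,0]],
  [1,[-4.8,-4,0],[0,0,0]],
  [1,[-5.7,-4.8,0],[0,0,0]],
  [1,[-6.6,-5.5,0],[0,0,0]],
  [1,[-7.4,-6.2,0],[0,0,0]],
  [1,[-8,-6.7,0],[0,0,0]],
  [1,[-8.3,-7,0],[0,0,0]],
  [1,[-8.4,-7.1,0],[0,0,0]],
])

```text
time: 15.82
tool_pos: [691.4, -24.6, 131.7]
tool_rot: [-3.141, 0.0, -3.001]
force: [0.0, -0.5, -2.8]
grip_width: 55.4
```

>>> jog_arm([
  [1,[0,0,0],[0,0,0]],
  [1,[0,0,0],[0,0,0]],
  [1,[0,0,0],[0,0,0]],
  [1,[0,0,0],[0,0,0]],
  [1,[0,0,0],[0,0,0]],
  [1,[0,0,0],[0,0,0]],
  [1,[0,0,0],[0,0,0]],
  [1,[0,0,0],[0,0,0]],
  [1,[0,0,0],[0,0,0]],
  [1,[0,0,0],[0,0,0]],
  [1,[0,0,0],[0,0,0]],
  [1,[0,0,0],[0,0,0]],
])

```text
time: 16.82
tool_pos: [690.0, -22.9, 132.3]
tool_rot: [3.142, -0.0, -2.999]
force: [0.1, 0.4, -3.1]
grip_width: 55.3
```

```bash
python3 t.py; python3 -c "
from h import *
a=snap('scene','e1.png')[1];b=snap('side','e2.png')[1]
cv2.imwrite('pics/end.png',cv2.resize(np.hstack([a,b]),(800,300))[:,:,::-1])"
```

```text
17.6167 [690.03636599 -22.84370803 132.30374761] [-3.14156733e+00  2.87250783e-05 -2.99902573e+00] F [-0.10191185  0.01544061 -2.63552698] My mean 0.006174485081078579 sd 0.031818159499961425 55.17738835803751 -1.9209946786299008
```

View pics/end.png

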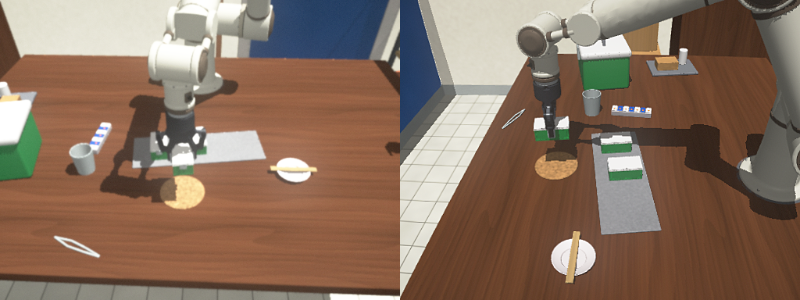

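The final view shows the case level above the mat at about (183,190) in the scene half and (555,165) in the side half. The other two cases are standing on the tray and the bystanders haven't moved.

```bash
python3 -c "
from rig import ticket
print(ticket.sign_off())"
```

```text
the job is handed in; nothing more can be done
None
```

I handed the job in holding the first case I tried, the one at the +y end of the row, over the cork mat. I'm confident it is the one that rattles. No verdict was reported.

**Evidence for the ball:**
- **Shaking:** I gave it several 80 mm strokes along its length, clear of the tray and mat. The averaged wrist moment about the case's y differed by 0.084 and then 0.061 N m between the two ends.
- **Tilting:** tilting it each way and levelling it again in the same spot shifted the moment by 0.065 N m. A tight pack should show almost no change there.
- **Disagreement:** my first single-sample reading gave only 0.032 N m, which would suggest a tight pack. I discounted it because noise was about 0.02–0.03 N m per sample. All the averaged values are above the 0.045 N m limit for a tight pack, though below the stated 0.1.

I did not lift or shake the other two cases for comparison.

**Final checks, at 17.6 s:**
- **Position:** the gripper was at (690, −23) mm, with the mat's centre measured at about (689, −24). I estimate the case centre is about 145 mm up.
- **Hold:** the case was level and still, with the fingers at 55 mm under a 60 N grip.
- **Other objects:** the last picture showed the two untouched cases standing on the tray. The cup, organiser, saucer and depressor looked unmoved, though I did not measure them again.

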